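# Check a drain griddle with a surface thermometer

## Task

Before the griddle on the hob is used, check that its plate reads evenly: take the surface thermometer from its dock and touch its sprung foot on the middle of each of the three panels of the sloping plate, left panel first, then the middle one, then the right one, so that the readings go into the notebook in order. At each panel hold the thermometer square to the slope and press gently, with the foot pushed about half-way in against its spring, still for a full second; never drive the foot to its stop. Then hang the thermometer upright by its collar in the fork of the dock again and let go, leaving the jars and the mug alone.

Things in the scene. Friction and masses are not known exactly. Their poses are not given: they have to be found in the camera images.
- probe: the surface thermometer, 194 mm long, 0.2 kg, hanging upright in the dock. Origin: middle of the underside of its round black collar (46 mm across, 6 mm thick); z points up along its axis. Below the collar a thin stem, 18 mm tapering to 12 mm across, down to z = -75 mm, and the sprung foot, a copper-coloured disc 16 mm across with its underside at z = -95 mm when out
- probe_handle (a point): middle of the grip of the grey handle, on the thermometer's axis 63 mm above its origin. The handle is 34 mm along x and 28 mm along y (two flat sides to grip) and runs from 6 to 98 mm above the origin; a green screen is on its -x side
- probe_tip (a point): middle of the underside of the thermometer's foot (moves with the foot); z points up along the thermometer's axis
- probe_foot (a joint): how far the foot is pushed into the stem, m: 0 = out, 0.014 = at its stop; half-way is 0.007. The spring takes about 2 N to start, 5.5 N half-way in and 9 N at the stop. A reading counts between 0.0045 and 0.0095
- dock: dark metal dock on the worktop, fixed: foot plate 112 x 100 mm, a post at its +x side and an open fork pointing along -x, 120 mm up. Origin: middle of the underside of the foot plate, z up
- dock_fork (a point): middle of the fork, level with the tops of its prongs, where the collar's underside rests (axes as the dock). Prongs along x, 14 mm wide, 24 mm apart; the collar has its place between the post's head (x = +36 mm) and upturned tips (x = -32 mm) that rise 5 mm. The thermometer, foot included, can be lifted out and lowered in straight from above
- griddle_rails: the two side rails of the griddle on the hob, fixed, rising to the back at 10 degrees. Origin between them in the middle; x up the slope away from the robot, y to the left, z square to the rails. Between them lies the grey metal plate, 206 mm along x, 360 mm along y, with a rim 6 to 15 mm high at the sides and back; two ribs 6 mm high at y = +-58 mm part it into three panels
- panel_left (a point): middle of the left panel as if the plate lay level with the rails: x = 0, y = +117 mm, z = 0 of the rails, axes as the rails. The plate is hinged at its front edge (x = -100 mm) and a stay sets it up to 5 degrees flatter or steeper than the rails; that setting is not reported, so the real surface here is 9 mm below to 9 mm above this point along z: feel for it
- panel_middle (a point): middle of the middle panel as if the plate lay level with the rails: x = 0, y = 0 mm, z = 0 of the rails, axes as the rails. The plate is hinged at its front edge (x = -100 mm) and a stay sets it up to 5 degrees flatter or steeper than the rails; that setting is not reported, so the real surface here is 9 mm below to 9 mm above this point along z: feel for it
- panel_right (a point): middle of the right panel as if the plate lay level with the rails: x = 0, y = -117 mm, z = 0 of the rails, axes as the rails. The plate is hinged at its front edge (x = -100 mm) and a stay sets it up to 5 degrees flatter or steeper than the rails; that setting is not reported, so the real surface here is 9 mm below to 9 mm above this point along z: feel for it
- honey_jar: bystander: honey jar with a green lid, 70 mm across, 101 mm high; origin at the middle of its underside
- spice_jar: bystander: small spice jar with a red lid, 45 mm across, 106 mm high; origin at the middle of its underside
- mug: bystander: white mug, 83 mm across, 106 mm high; origin at the middle of its underside

How it is judged:
By the outcome, as a careful person would: the job done as asked, in the order asked, and still so for the second after the job is handed in, with the robot touching nothing.
It also fails if it takes over 69 s, if anything falls off the work surface, if the arm or the gripper's body presses on something with over 40 N, if the wrist force passes 120 N, or if a joint passes its speed limit or range.

## Robot

A 6-joint arm with a two-finger parallel gripper is mounted at the origin on a cart in front of the work surface, level with it; the furniture and walls round the work are solid. World frame = base frame: x ahead of the robot, y to its left, z up, the work surface at z = 0. Lengths are in mm, angles in rad, forces in N, time in s.
With the tool pointing down it reaches from about 250 to 725 mm from the base axis. Payload 9.7 kg.
Tool frame: the origin (TCP) lies midway between the tips of the shut fingers; the grasp point (between the pads) lies 19 mm behind it; z points along the fingers, y is the direction in which the jaws open and shut (so a half turn about z gives the same grasp; the last joint's range is limited). The gripper opens to 85 mm and grips with 20 to 120 N. Pads are 22 mm wide; open, the fingers measure 114 mm over their backs; the gripper's body (76 mm by 85 mm) begins 54 mm behind the grasp point. The pads swing forward as they close: fully open they stand 13 mm farther back than shut.
Start: joints at [-1.227, 0.087, 0.176, 1.66, 0, 1.571], TCP at [185.384, -517.812, 231.284] pointing down, gripper open.
Joint ranges: [-3.13, 3.13], [-0.85, 1.81], [-1.15, 1.24], [-2.2, 2.28], [-1.44, 1.52], [-3.14, 3.14]. Speed limits (rad/s): [2.22, 2.22, 2.57, 3.14, 3.14, 3.14].

## Interface

Orientations are given as a rotation vector (axis times angle).
In Python, from bench import arm, capture, camera_params, ticket, nets gives the robot as it stands.
- The arm moves only by the shell command python3 -m pendant 'ROWS' [FORCE]. ROWS is JSON, one flat list of numbers, 7 for each row, row after row: the shift along the tool's x, y, z as a fraction of full scale, then the turn, a rotation vector about the tool's x, y, z as a fraction of full scale, then the closure, from 0 (fully open) to 1 (shut). In form: [dx, dy, dz, wx, wy, wz, fingers, dx, dy, dz, wx, wy, wz, fingers, ...]. A call has exactly 8 rows; each row is the pose to reach, as a shift and turn from the pose commanded when the call began, along the tool's axes at that moment; what a row does not reach only later rows make up. Full scale, the value 1, is 0.8 m for a shift and 90 degrees for a turn. A row lasts 1/12 s, in which the tool goes at most 41.7 mm and 7.16 degrees, less where a joint would pass 70% of its speed; a pose out of reach is approached as far as the arm can. A call with a number of a shift or a turn outside -1 to 1 is refused whole. A call with a gripper value outside its range is refused whole. The fingers move at their own pace and stop on an object; FORCE is the grip in N (left out, the last holds). Time passes only in rows, so rows that repeat a pose let the fingers close, or fill a call up. It gives the time, the measured TCP pose, the force and the opening at its end, in the units of the state.
- arm.observe(): the state, without advancing time (a new reading comes with each control period).
- capture(name): name is "scene" or "top"; returns the picture (420x560x3 uint8, blue, green, red); there is no depth.
- camera_params(name): a dict with "vfov" (degrees; the focal length in pixels is half the picture's height over the tangent of half this angle, whatever the lens; pixels are square), "cx", "cy" (the principal point, pixels), "dist" ([k1, k2, p1, p2, k3] as OpenCV has them; the pictures are not rectified), "R" (3x3) and "t" (3): a world point X has camera coordinates R X + t. Camera axes: x right, y down, z forward; pixel columns grow to the right and rows downward; lengths in mm; the calibration is good to about 2 mm. A picture is of the moment at which its call begins. camera_params takes no time and is no camera call.
- ticket.close_job(): hands the job in, once; it reports no verdict.
Trained networks look in the newest picture that a camera, given by its name, has taken for a name from the list of things; names that differ only in an ending like _2 or _b are one class to them, and where a whole thing is asked for, a point or a joint stands for the part that bears it (a point fixed in the world has none). Each returns a list of dicts, best first, with "conf" (0 to 1); they miss things now and then, are a little off and sometimes report something else, mostly with a low value. They report only what shows in the picture. A call takes as long as a camera call.
- nets.boxes_of(target, camera): "uv" ([column, row] in pixels, amid what is visible of it).
- nets.landmark_of(target, camera): "uv" ([column, row] in pixels: a listed point, or the origin of a listed thing).
The state is a dict: "t": time; "joints": joint angles; "joint_vel": joint speeds; "effort": joint torques, N m; "tcp_pos": TCP position; "eef_rot": TCP orientation; "ft_force": force on the tool from outside, world axes, zero at the start; "torque": the same for the moment, N m; "grip_width": opening from 0.0 (shut) to 1.0 (fully open).
Only numpy, scipy, OpenCV 4.12 (cv2) and the standard library are available. Lean on these libraries where they do the work, as an engineer would, in place of code of your own. Each camera call takes 0.05 s, during which the arm holds its last target. There are 200 camera calls.

## Working session

There is one attempt and no reset: what is moved stays moved. The work goes in short steps, Python scripts to look and compute and a shell command to move; the robot and the scene stay as the last step left them, time stands still between calls to the robot, and variables do not carry over. Pictures are saved under pics/ and viewed, about 8 in all and at most 12, crops included, and the job is handed in when it is done.

```bash
ls; mkdir -p pics
cat > h.py <<'E'
import numpy as np, cv2
from scipy.spatial.transform import Rotation as Ro
from scipy.optimize import least_squares
from bench import arm, capture, camera_params, ticket, nets
def K(p):
    f=210/np.tan(np.radians(p['vfov'])/2); return np.array([[f,0,p['cx']],[0,f,p['cy']],[0,0,1.]])
def proj(cam,X):
    p=camera_params(cam); R=np.array(p['R'],float)
    return cv2.projectPoints(np.atleast_2d(np.array(X,float)),cv2.Rodrigues(R)[0],np.array(p['t'],float),K(p),np.array(p['dist'],float))[0][:,0]
def ray(cam,uv):
    p=camera_params(cam); R=np.array(p['R'],float)
    n=cv2.undistortPoints(np.array([[uv]],float),K(p),np.array(p['dist'],float))[0,0]
    return -R.T@np.array(p['t'],float), R.T@np.array([n[0],n[1],1.])
def tri(a,b):
    c1,d1=ray('scene',a);c2,d2=ray('top',b)
    A=np.c_[d1,-d2]; s=np.linalg.lstsq(A,c2-c1,rcond=None)[0]
    p,q=c1+s[0]*d1,c2+s[1]*d2
    return (p+q)/2,np.linalg.norm(p-q)
def atz(cam,uv,z):
    c,d=ray(cam,uv); return c+d*(z-c[2])/d[2]
E
python3 - <<'E'
from h import *
s=capture('scene');t=capture('top')
cv2.imwrite('pics/s0.png',s);cv2.imwrite('pics/t0.png',t)
o=arm.observe();print({k:np.round(v,3) for k,v in o.items()})
for c in('scene','top'):
    p=camera_params(c);print(c,-np.array(p['R']).T@np.array(p['t']),p['dist'],p['vfov'])
for n in ['probe','probe_handle','probe_tip','dock','dock_fork','griddle_rails','panel_left','panel_middle','panel_right','honey_jar','spice_jar','mug']:
    r=[nets.landmark_of(n,c) for c in('scene','top')]
    print(n,[[(np.round(x['uv'],1).tolist(),round(x['conf'],2)) for x in q[:2]] for q in r], tri(r[0][0]['uv'],r[1][0]['uv']) if r[0] and r[1] else '')
E
```

```text
pics
{'t': np.float64(0.1), 'joints': array([-1.227,  0.087,  0.175,  1.66 , -0.   ,  1.571]), 'joint_vel': array([-0.   ,  0.   ,  0.002, -0.001, -0.001, -0.001]), 'effort': array([-1.0000e-03, -5.2156e+01,  4.6565e+01,  1.6000e-02, -0.0000e+00,
       -0.0000e+00]), 'tcp_pos': array([ 185.291, -517.613,  230.615]), 'eef_rot': array([-3.094, -0.537,  0.   ]), 'ft_force': array([ 0.09 ,  0.003, -0.63 ]), 'torque': array([-0.03 , -0.036,  0.045]), 'grip_width': np.float64(1.0)}
scene [ 14.91614137 843.57043008 803.45861858] [-0.10650236  0.          0.          0.          0.        ] 53.78885071384167
top [ 290.93687604   35.66134658 1364.34778624] [-0.18057834  0.          0.          0.          0.        ] 46.07689402597613
probe [[([268.6, 251.3], 0.75)], [([217.8, 235.5], 0.83)]] (array([489.36603105, 181.79142513, 122.58080803]), np.float64(4.590127184178601))
probe_handle [[([263.9, 231.0], 0.6)], [([214.9, 232.0], 0.78)]] (array([492.88630334, 183.93338912, 186.12123696]), np.float64(6.562791605853654))
probe_tip [[([267.5, 278.6], 0.53)], []] 
dock [[([265.4, 283.9], 0.59)],
[... 577 characters left out ...]
, 190.3], 0.92)], []] 
panel_right [[([335.5, 174.7], 0.79)], [([413.4, 210.0], 0.94), ([371.3, 211.5], 0.7)]] (array([ 555.11070146, -339.86920637,   75.09733323]), np.float64(4.635206677699509))
honey_jar [[([220.9, 258.4], 0.95), ([268.0, 251.0], 0.44)], [([233.5, 180.2], 0.78)]] (array([676.57194107, 155.64798257,  -8.14159609]), np.float64(7.823775597897066))
spice_jar [[([196.1, 285.5], 0.66), ([321.9, 191.8], 0.23)], [([188.0, 181.9], 0.87)]] (array([668.34361274, 284.2704035 ,  -6.97467732]), np.float64(5.148889856819946))
mug [[([159.9, 312.0], 0.8), ([265.4, 285.9], 0.56)], [([146.8, 184.3], 0.63)]] (array([669.94030896, 409.22711569,  -1.90038891]), np.float64(11.196715522432244))
```

View pics/s0.png

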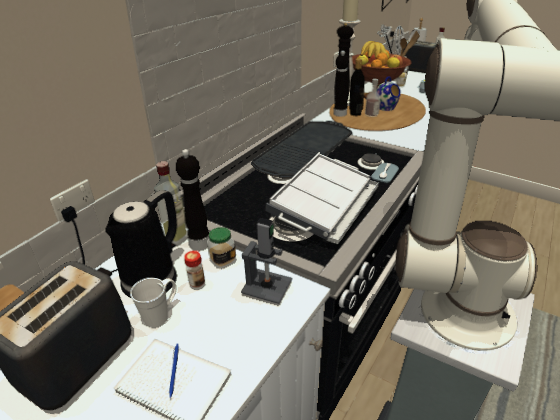

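View pics/t0.png

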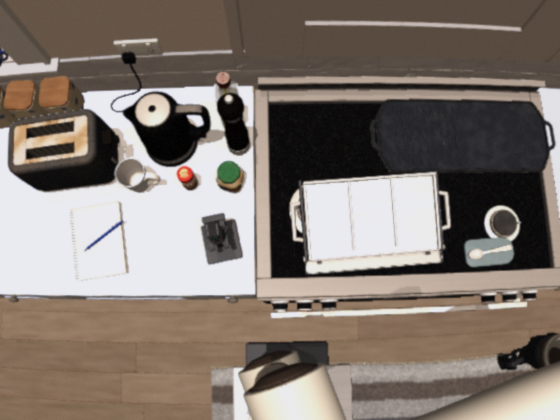

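The scene view shows the thermometer in the dock at (266,250), with the griddle around (320,190) and the jars and mug to the left. The top view shows the dock at (221,238), turned slightly, and the plate spanning about (300–442, 175–262). Next I'll zoom in to get the yaws.

Run:
```python
from h import *
t=cv2.imread('pics/t0.png');s=cv2.imread('pics/s0.png')
def cr(i,u0,v0,w,h,f):
    c=cv2.resize(i[v0:v0+h,u0:u0+w],None,fx=f,fy=f,interpolation=cv2.INTER_CUBIC)
    for k in range(0,w,10): cv2.line(c,(k*f,0),(k*f,6 if (u0+k)%50 else 14),(0,0,255),1)
    for k in range(0,h,10): cv2.line(c,(0,k*f),(6 if (v0+k)%50 else 14,k*f),(0,0,255),1)
    return c
a=cr(t,290,160,170,120,4)   # 680x480
a=np.hstack([cr(t,285,165,165,110,3),cr(t,195,205,50,110,6)[:330,:300]])
b=np.hstack([cr(s,260,145,125,100,4),cr(s,235,210,60,100,5)[:400,:300][:400]]) if 0 else None
c=np.hstack([cr(s,260,145,125,95,4)[:270*2][:270],]) if 0 else None
b=cr(s,265,150,120,90,3); d=cr(s,235,210,60,90,3)
row=np.zeros((270,a.shape[1],3),np.uint8); row[:, :360]=b; row[:,370:550]=d
cv2.imwrite('pics/z1.png',np.vstack([a,row])); print(a.shape)
```

```text
(330, 795, 3)
```

View pics/z1.png

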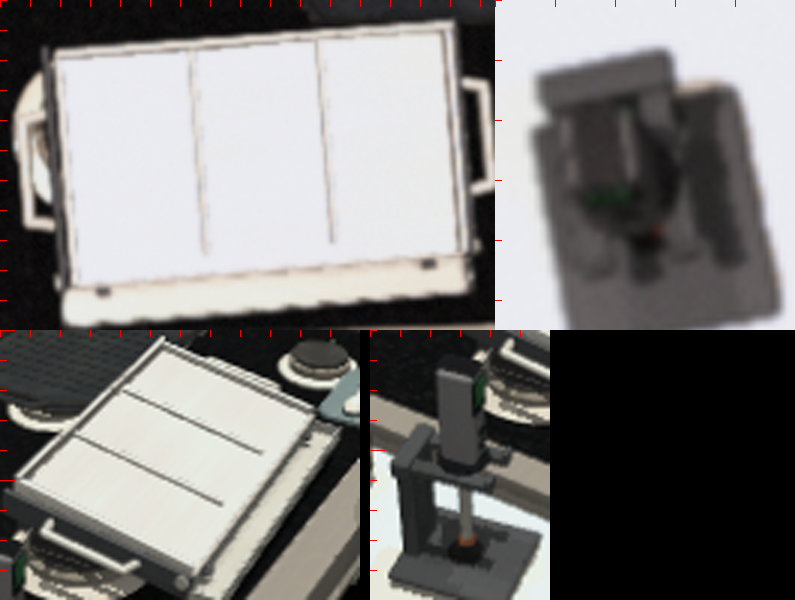

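Crop: the dock post is on the far side and the screen faces the robot. The rib ends show clearly in both views. I'll triangulate those and get the dock yaw.

Run:
```python
from h import *
T=lambda u,v:(285+u/3-.33,165+v/3-.33); S=lambda u,v:(265+u/3-.33,150+(v-330)/3-.33)
P={'Lb':((193,50),(77,435)),'Lf':((206,253),(222,503)),'Rb':((318,42),(123,390)),'Rf':((333,243),(262,453)),
'cBR':((450,28),(163,343)),'cBL':((52,52),(15,483)),'cFR':((470,255),(312,410)),'cFL':((68,285),(187,575))}
for k,(t,s) in P.items(): 
    X,e=tri(S(*s),T(*t)); print(k,X.round(1),e.round(1))
D=lambda u,v:(195+(u-495)/6-.4,205+v/6-.4)
a=atz('top',D(535,75),125);b=atz('top',D(670,48),125); d=b-a;print('head yaw',np.degrees(np.arctan2(d[0],-d[1])),a,b)
a=atz('top',D(740,95),8);b=atz('top',D(780,318),8);d=a-b;print('plate yaw',np.degrees(np.arctan2(d[1],d[0])),a,b)
a=atz('top',(326.7,220.7),60);print(a)
```

```text
Lb [ 633.5 -163.2   99.3] 0.9
Lf [ 456.8 -170.3   66.2] 0.3
Rb [ 638.9 -276.   101.3] 0.0
Rf [ 462.8 -285.5   66. ] 0.3
cBR [ 649.6 -396.8  107.7] 2.2
cBL [631.7 -37.3 106.6] 1.4
cFR [ 451.1 -411.3   63.7] 5.9
cFL [433.2 -46.9  59.6] 2.6
head yaw 10.387025043722586 [539.65023498 225.39873782 125.        ] [550.28801223 167.36403213 125.        ]
plate yaw 9.72015173744176 [551.71875362 146.99884851   8.        ] [446.98263867 129.05806075   8.        ]
[ 535.92400434 -102.94470696   60.        ]
```

```bash
cat >> h.py <<'E'
def Rtool(yaw,pitch=0,flip=1):
    # frame x=(up-slope dir), z=normal ; tool z = -normal, tool y = flip*frame y   (deg)
    F=Ro.from_euler('ZY',[yaw,-pitch],degrees=True).as_matrix()
    return F@np.diag([-flip,flip,-1.])
def plan(p,R):
    o=arm.observe(); R0=Ro.from_rotvec(o['eef_rot']).as_matrix()
    d=R0.T@(np.array(p)-o['tcp_pos']); w=Ro.from_matrix(R0.T@R).as_rotvec()
    print('t',round(o['t'],2),'tcp',np.round(o['tcp_pos'],1),'F',np.round(o['ft_force'],2),'grip',round(float(o['grip_width']),3))
    print('mm',d.round(1),'deg',np.degrees(w).round(1),'ROW',(d/800).round(4).tolist(),(w/(np.pi/2)).round(4).tolist(),'rows>=',max(np.linalg.norm(d)/41.7,np.degrees(np.linalg.norm(w))/7.16).round(1))
E
python3 - <<'E'
from h import *
for f in(1,-1): plan([493,191,330],Rtool(10,0,f))
E
```

```text
t 1.3 tcp [ 185.4 -517.8  231.3] F [ 0.56 -0.11 -0.02] grip 1.002
mm [ 528.5 -563.7  -98.7] deg [  -0.    -0.  -170.3] ROW [0.6607, -0.7046, -0.1234] [-0.0, -0.0, -1.8923] rows>= 23.8
t 1.3 tcp [ 185.4 -517.8  231.3] F [ 0.56 -0.11 -0.02] grip 1.002
mm [ 528.5 -563.7  -98.7] deg [-0.   0.   9.7] ROW [0.6607, -0.7046, -0.1234] [-0.0, 0.0, 0.1077] rows>= 18.7
```

```bash
python3 -m pendant '[0.1,-0.1,-0.1234,0,0,0,0, 0.15,-0.15,-0.1234,0,0,0,0, 0.2,-0.2,-0.1234,0,0,0,0, 0.25,-0.25,-0.1234,0,0,0,0, 0.3,-0.3,-0.1234,0,0,0,0, 0.35,-0.36,-0.1234,0,0,0,0, 0.39,-0.41,-0.1234,0,0,0,0, 0.44,-0.46,-0.1234,0,0,0,0]'
python3 - <<'E'
from h import *
print(arm.observe()['joints'])
for f in(1,-1): plan([493,191,330],Rtool(10,0,f))
E
```

```text
t: 1.97
tcp_pos: [315.8, -230.0, 317.9]
eef_rot: [3.095, 0.536, 0.001]
ft_force: [1.4, -0.2, 0.5]
grip_width: 0.999
[-6.29618365e-01 -2.35951144e-01  4.54368731e-02  1.85099587e+00
  5.77848334e-05  2.16879897e+00]
t 1.97 tcp [ 315.8 -230.   317.9] F [ 1.4  -0.19  0.46] grip 0.999
mm [ 308.6 -336.8  -12.2] deg [ 1.000e-01  1.000e-01 -1.703e+02] ROW [0.3857, -0.421, -0.0152] [0.0008, 0.0008, -1.8926] rows>= 23.8
t 1.97 tcp [ 315.8 -230.   317.9] F [ 1.4  -0.19  0.46] grip 0.999
mm [ 308.6 -336.8  -12.2] deg [ 0.1 -0.   9.7] ROW [0.3857, -0.421, -0.0152] [0.0006, -0.0005, 0.1074] rows>= 11.0
```

```bash
python3 -m pendant '[0.04,-0.05,-0.0152,0,0,-0.08,0, 0.08,-0.09,-0.0152,0,0,-0.16,0, 0.12,-0.135,-0.0152,0,0,-0.24,0, 0.16,-0.18,-0.0152,0,0,-0.32,0, 0.2,-0.22,-0.0152,0,0,-0.4,0, 0.24,-0.265,-0.0152,0,0,-0.48,0, 0.28,-0.31,-0.0152,0,0,-0.56,0, 0.32,-0.35,-0.0152,0,0,-0.64,0]'
python3 - <<'E'
from h import *
plan([493,191,330],Rtool(10))
E
```

```text
t: 2.63
tcp_pos: [443.3, 77.1, 329.8]
eef_rot: [2.452, 1.963, 0.001]
ft_force: [0.3, -0.8, -0.5]
grip_width: 1.0
t 2.63 tcp [443.3  77.1 329.8] F [ 0.31 -0.84 -0.46] grip 1.0
mm [ 1.22e+02  2.37e+01 -1.00e-01] deg [ 1.000e-01  0.000e+00 -1.126e+02] ROW [0.1525, 0.0296, -0.0002] [0.0006, 0.0004, -1.2514] rows>= 15.7
```

```bash
python3 -m pendant '[0.05,0.01,0,0,0,-0.08,0, 0.1,0.02,0,0,0,-0.16,0, 0.1525,0.0296,0,0,0,-0.24,0, 0.1525,0.0296,0,0,0,-0.32,0, 0.1525,0.0296,0,0,0,-0.4,0, 0.1525,0.0296,0,0,0,-0.48,0, 0.1525,0.0296,0,0,0,-0.56,0, 0.1525,0.0296,0,0,0,-0.64,0]'
python3 - <<'E'
from h import *
plan([493,191,330],Rtool(10))
E
```

```text
t: 3.3
tcp_pos: [493.7, 188.5, 329.4]
eef_rot: [-1.211, -2.899, 0.0]
ft_force: [-0.1, 0.2, 0.6]
grip_width: 1.002
t 3.3 tcp [493.7 188.5 329.4] F [-0.07  0.17  0.57] grip 1.002
mm [ 2.3  1.2 -0.6] deg [ -0.   -0.  -55.3] ROW [0.0028, 0.0015, -0.0008] [-0.0001, -0.0001, -0.6148] rows>= 7.7
```

```bash
python3 -m pendant '[0.0028,0.0015,0.01,0,0,-0.08,0, 0.0028,0.0015,0.03,0,0,-0.16,0, 0.0028,0.0015,0.05,0,0,-0.24,0, 0.0028,0.0015,0.07,0,0,-0.32,0, 0.0028,0.0015,0.09,0,0,-0.4,0, 0.0028,0.0015,0.1,0,0,-0.48,0, 0.0028,0.0015,0.1,0,0,-0.56,0, 0.0028,0.0015,0.1,0,0,-0.6148,0]'
python3 - <<'E'
from h import *
plan([493,191,250],Rtool(10)); print(arm.observe()['joints'].round(2))
s=capture('scene');t=capture('top')
for n in ['probe','probe_handle','dock','dock_fork']:
    r=[nets.landmark_of(n,c) for c in('scene','top')]
    print(n,[[(np.round(x['uv'],1).tolist(),round(x['conf'],2)) for x in q[:2]] for q in r], tri(r[0][0]['uv'],r[1][0]['uv']) if r[0] and r[1] else '')
o=arm.observe();p=o['tcp_pos'];R=Ro.from_rotvec(o['eef_rot']).as_matrix()
for c,i in(('scene',s),('top',t)):
    for q,col in((p,(0,0,255)),(p+R[:,2]*60,(255,0,255))):
        u=proj(c,q)[0].round().astype(int); i[u[1],u[0]]=col
cr=lambda i,u,v:cv2.resize(i[v:v+100,u:u+75],None,fx=5,fy=5,interpolation=cv2.INTER_NEAREST)
cv2.imwrite('pics/g1.png',np.hstack([cr(s,230,190),cr(t,180,190)]))
E
```

```text
t: 3.97
tcp_pos: [492.7, 190.6, 248.7]
eef_rot: [0.274, -3.129, 0.001]
ft_force: [-0.1, 0.3, -0.7]
grip_width: 1.001
t 3.97 tcp [492.7 190.6 248.7] F [-0.08  0.32 -0.67] grip 1.001
mm [-0.4  0.3 -1.3] deg [-0.  -0.1  0. ] ROW [-0.0005, 0.0004, -0.0016] [-0.0002, -0.0007, 0.0] rows>= 0.0
[ 0.37  0.04  0.16  1.69 -0.    0.19]
probe [[([265.1, 254.0], 0.75)], []] 
probe_handle [[([265.6, 230.7], 0.8)], [([233.6, 179.4], 0.52)]] (array([591.32575302, 122.51125025, 127.68662544]), np.float64(95.7820634959047))
dock [[([268.2, 287.4], 0.69)], [([219.8, 239.4], 0.67), ([369.1, 214.3], 0.57)]] (array([494.81325765, 189.24347057,  -1.41563752]), np.float64(12.01252522363005))
dock_fork [[([265.1, 253.2], 0.94)], [([216.7, 234.0], 0.44)]] (array([495.74704875, 186.08781605, 116.08684655]), np.float64(1.5576674240187955))
```

View pics/g1.png

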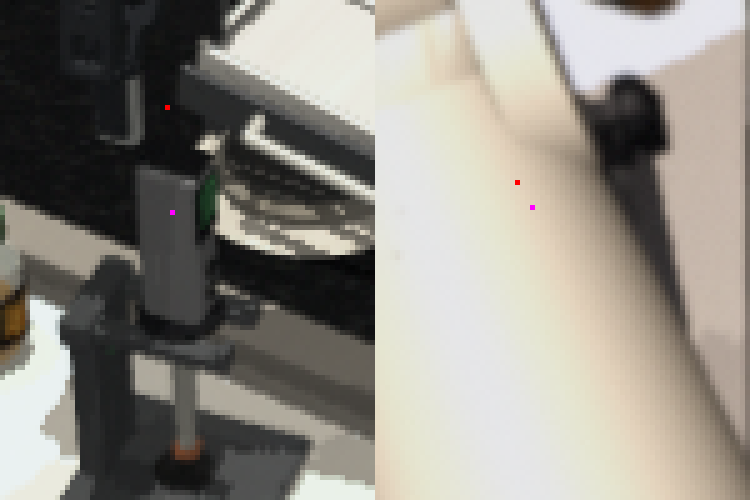

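The crop shows the gripper open above the handle, with the projected axis (172,212) about 1 px off the handle's middle (177,235). I'll descend and start closing.

```bash
python3 -m pendant '[0.0005,-0.003,0.04,0,0,0,0, 0.0005,-0.003,0.08,0,0,0,0, 0.0005,-0.003,0.11,0,0,0,0, 0.0005,-0.003,0.11,0,0,0,0, 0.0005,-0.003,0.11,0,0,0,0.3, 0.0005,-0.003,0.11,0,0,0,0.5, 0.0005,-0.003,0.11,0,0,0,0.56, 0.0005,-0.003,0.11,0,0,0,0.6]' 40
python3 - <<'E'
from h import *
plan([493,188,160],Rtool(10)); print(arm.observe()['torque'])
s=capture('scene')
cv2.imwrite('pics/g2.png',cv2.resize(s[190:290,225:310],None,fx=5,fy=5,interpolation=cv2.INTER_CUBIC))
E
```

```text
t: 5.13
tcp_pos: [493.8, 188.6, 163.3]
eef_rot: [-0.263, 3.128, 0.001]
ft_force: [0.1, 0.2, 0.3]
grip_width: 0.453
t 5.13 tcp [493.8 188.6 163.3] F [0.08 0.23 0.25] grip 0.453
mm [ 0.9 -0.5  3.3] deg [ 0.   0.2 -0.4] ROW [0.0011, -0.0006, 0.0041] [0.0003, 0.0017, -0.0043] rows>= 0.1
[ 0.05261908 -0.00286067  0.01918697]
```

View pics/g2.png

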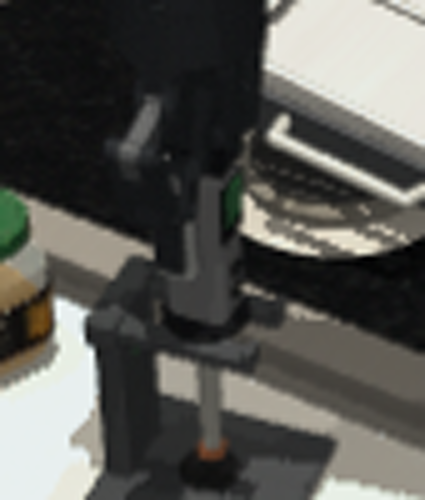

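The fingers straddle the handle, with the near finger at (175,220) and the collar at (205,320) still seated. Closing now.

```bash
python3 -m pendant '[0,0,0,0,0,0,0.62, 0,0,0,0,0,0,0.64, 0,0,0,0,0,0,0.66, 0,0,0,0,0,0,0.68, 0,0,0,0,0,0,0.7, 0,0,0,0,0,0,0.72, 0,0,0,0,0,0,0.74, 0,0,0,0,0,0,0.76]' 40; python3 -c "
from h import *
plan([493,188,160],Rtool(10)); print(arm.observe()['torque'])"
```

```text
t: 5.85
tcp_pos: [493.1, 188.2, 161.8]
eef_rot: [-0.263, 3.13, -0.0]
ft_force: [0.8, -2.4, 3.9]
grip_width: 0.326
t 5.85 tcp [493.1 188.2 161.8] F [ 0.83 -2.38  3.86] grip 0.326
mm [ 0.2 -0.2  1.8] deg [-0.   0.  -0.4] ROW [0.0002, -0.0003, 0.0022] [-0.0001, 0.0004, -0.0043] rows>= 0.1
[-0.39646409 -0.13800522 -0.02402602]
```

```bash
python3 -m pendant '[0,0,0,0,0,0,0.9, 0,0,0,0,0,0,0.9, 0,0,-0.02,0,0,0,0.9, 0,0,-0.06,0,0,0,0.9, 0,0,-0.1,0,0,0,0.9, 0,0,-0.15,0,0,0,0.9, 0,0,-0.19,0,0,0,0.9, 0,0,-0.19,0,0,0,0.9]' 60
python3 - <<'E'
from h import *
plan([493,188,312],Rtool(10)); o=arm.observe();print(o['torque'],o['tcp_pos']);s=capture('scene');capture('top')
R=Ro.from_rotvec(o['eef_rot']).as_matrix();p=o['tcp_pos']
for n in ['probe','probe_handle','probe_tip']:
    r=nets.landmark_of(n,'scene')
    r2=nets.landmark_of(n,'top')
    print(n,[(np.round(x['uv'],1),round(x['conf'],2)) for x in r[:2]],[(np.round(x['uv'],1),round(x['conf'],2)) for x in r2[:2]])
for d in (-19,44,139): print(d,proj('scene',p+R[:,2]*d),p+R[:,2]*d)
cv2.imwrite('pics/g3.png',cv2.resize(s[150:270,225:325],None,fx=5,fy=5,interpolation=cv2.INTER_CUBIC))
E
```

```text
t: 6.52
tcp_pos: [493.6, 188.8, 319.4]
eef_rot: [-0.263, 3.124, 0.004]
ft_force: [0.5, 0.4, -1.6]
grip_width: 0.319
t 6.52 tcp [493.6 188.8 319.4] F [ 0.48  0.39 -1.56] grip 0.319
mm [ 0.8 -0.7  7.4] deg [ 0.1  0.4 -0.4] ROW [0.0009, -0.0009, 0.0092] [0.0012, 0.0044, -0.0041] rows>= 0.2
[-0.01420622 -0.08018086  0.03679919] [493.57716062 188.81897518 319.39663177]
probe [(array([262.4, 203. ]), 0.88), (array([197.7, 283.9]), 0.64)] []
probe_handle [(array([261.8, 174.8]), 0.65)] []
probe_tip [(array([262.6, 232.7]), 0.51)] []
-19 [[261.35520192 178.38152056]] [493.45258313 188.76074465 338.39613412]
44 [[262.26487312 201.78760182]] [493.86565588 188.95382482 275.39778422]
139 [[263.53564701 234.03071068]] [494.48854336 189.24497746 180.40027245]
```

View pics/g3.png

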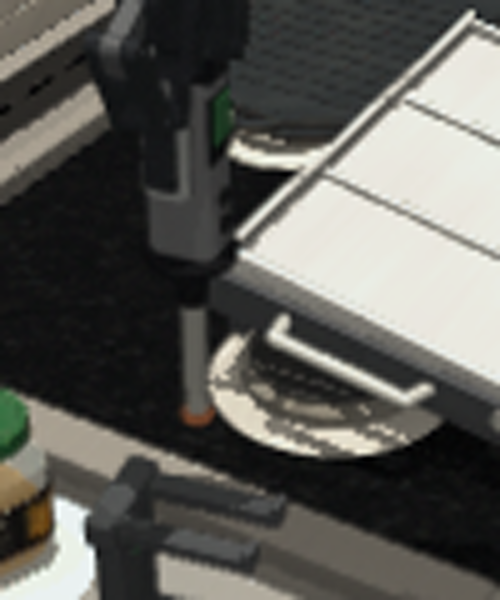

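The thermometer is out of the fork and hanging straight. The tip is at (264,232.6), about 137 mm ahead of the TCP, and the fork prongs are empty at about (275,258). Next is a hover over the left panel.

```bash
cat >> h.py <<'E'
M=np.array([545,-223,76.5]); YAW=2.8; L=137
def tp(y,h,pitch=11.,x=0):
    # pose with the tip h above the plate estimate, panel at rail y
    F=Ro.from_euler('ZY',[YAW,-pitch],degrees=True).as_matrix()
    S=M+F@np.array([x,y,0]); plan(S+F[:,2]*(L+h),Rtool(YAW,pitch))
    o=arm.observe(); R=Ro.from_rotvec(o['eef_rot']).as_matrix()
    tip=o['tcp_pos']+R[:,2]*L
    print('Faxial',round(float(-R[:,2]@o['ft_force']),2),'tip in rail frame',(F.T@(tip-M)).round(2))
E
python3 -c "
from h import *
tp(117,35)"
```

```text
t 6.92 tcp [492.6 188.2 312.1] F [-0.26 -0.71 -2.13] grip 0.323
mm [  35.6 -294.1   67. ] deg [  0.6 -11.1   6.8] ROW [0.0446, -0.3676, 0.0837] [0.007, -0.1235, 0.0756] rows>= 7.3
Faxial -2.14 tip in rail frame [-13.09 413.2  103.04]
```

```bash
python3 -m pendant '[0.005,-0.05,0,0,-0.02,0.01,0.9, 0.01,-0.1,0,0,-0.04,0.03,0.9, 0.02,-0.15,0.01,0,-0.06,0.04,0.9, 0.03,-0.2,0.02,0,-0.09,0.06,0.9, 0.04,-0.25,0.03,0,-0.1235,0.0756,0.9, 0.0446,-0.3,0.04,0.007,-0.1235,0.0756,0.9, 0.0446,-0.34,0.06,0.007,-0.1235,0.0756,0.9, 0.0446,-0.3676,0.0837,0.007,-0.1235,0.0756,0.9]';  python3 - <<'E'
from h import *
tp(117,12)
s=capture('scene');capture('top')
print([(np.round(x['uv'],1),round(x['conf'],2)) for x in nets.landmark_of('probe_tip','scene')[:2]])
for n in ['panel_left','panel_middle','panel_right']:
    for c in ('scene','top'): print(n,c,[(np.round(x['uv'],1).tolist(),round(x['conf'],2)) for x in nets.landmark_of(n,c)[:2]])
F=Ro.from_euler('ZY',[YAW,-10],degrees=True).as_matrix()
for y in(117,0,-117): print(proj('scene',M+F@[0,y,0]),proj('top',M+F@[0,y,0]))
o=arm.observe();R=Ro.from_rotvec(o['eef_rot']).as_matrix();tip=o['tcp_pos']+R[:,2]*L;print('tip proj',proj('scene',tip),tip,o['joints'].round(2))
tp(117,12)
cv2.imwrite('pics/p1.png',cv2.resize(s[110:250,240:400],None,fx=4,fy=4,interpolation=cv2.INTER_CUBIC))
E
```

```text
t: 7.58
tcp_pos: [506.5, -110.4, 246.5]
eef_rot: [-0.069, 2.945, 0.006]
ft_force: [0.1, -0.6, -2.6]
grip_width: 0.318
t 7.58 tcp [ 506.5 -110.4  246.5] F [ 0.13 -0.63 -2.6 ] grip 0.318
mm [ 0.2  2.7 24.2] deg [-0.   0.2 -0.1] ROW [0.0003, 0.0033, 0.0302] [-0.0005, 0.0026, -0.0011] rows>= 0.6
Faxial -2.57 tip in rail frame [  0.66 114.24  36.2 ]
[(array([308.9, 200.8]), 0.61)]
panel_left scene [([302.9, 205.6], 0.65)]
panel_left top [([327.5, 219.5], 0.55)]
panel_middle scene [([319.5, 190.8], 0.94)]
panel_middle top []
panel_right scene [([337.8, 174.3], 0.61)]
panel_right top [([415.3, 212.5], 0.81)]
[[306.28931063 206.75172178]] [[328.45101833 218.27788823]]
[[322.06052772 189.67097916]] [[371.69577346 215.25871487]]
[[335.98686432 174.57204897]] [[414.00768005 212.26581685]]
tip proj [[307.9327605  197.59543239]] [ 533.79818024 -105.3341509   112.96368856] [-0.24 -0.17 -0.06  1.5   0.06 -0.28]
t 8.03 tcp [ 507.2 -106.7  247.4] F [ 0.03 -0.05 -1.69] grip 0.32
mm [ 1.2 -1.  24.8] deg [0.  0.2 0.1] ROW [0.0015, -0.0013, 0.031] [0.0004, 0.0022, 0.0009] rows>= 0.6
Faxial -1.66 tip in rail frame [  1.62 118.07  36.83]
```

View pics/p1.png

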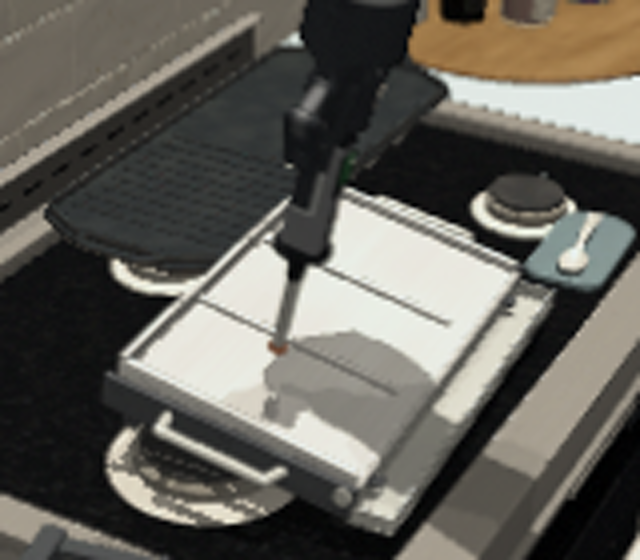

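The tip shows at (309,197), matching the projection (308,198) to about 1.5 px, over the left panel. Descending to feel for the plate.

```bash
python3 -m pendant '[0.0015,-0.0013,0.01,0,0,0,0.9, 0.0015,-0.0013,0.02,0,0,0,0.9, 0.0015,-0.0013,0.028,0,0,0,0.9, 0.0015,-0.0013,0.034,0,0,0,0.9, 0.0015,-0.0013,0.036,0,0,0,0.9, 0.0015,-0.0013,0.036,0,0,0,0.9, 0.0015,-0.0013,0.036,0,0,0,0.9, 0.0015,-0.0013,0.036,0,0,0,0.9]';  python3 -c "
from h import *
tp(117,4)"
python3 -m pendant '[0,0,0.001,0,0,0,0.9, 0,0,0.002,0,0,0,0.9, 0,0,0.003,0,0,0,0.9, 0,0,0.004,0,0,0,0.9, 0,0,0.005,0,0,0,0.9, 0,0,0.005,0,0,0,0.9, 0,0,0.005,0,0,0,0.9, 0,0,0.005,0,0,0,0.9]';  python3 -c "
from h import *
tp(117,0)"
```

```text
t: 8.7
tcp_pos: [511.5, -108.5, 218.4]
eef_rot: [-0.072, 2.946, 0.008]
ft_force: [-0.1, -1.4, -2.4]
grip_width: 0.32
t 8.7 tcp [ 511.5 -108.5  218.4] F [-0.13 -1.35 -2.36] grip 0.32
mm [-0.3  1.   3.6] deg [ 0.   0.2 -0. ] ROW [-0.0003, 0.0012, 0.0045] [0.0002, 0.0017, -0.0001] rows>= 0.1
Faxial -2.27 tip in rail frame [9.0000e-02 1.1608e+02 7.6100e+00]
t: 9.37
tcp_pos: [512.2, -108.4, 214.3]
eef_rot: [-0.072, 2.946, 0.008]
ft_force: [-0.5, 0.2, 0.6]
grip_width: 0.318
t 9.37 tcp [ 512.2 -108.4  214.3] F [-0.52  0.21  0.55] grip 0.318
mm [-0.4  0.9  3.5] deg [ 0.   0.1 -0. ] ROW [-0.0005, 0.0012, 0.0043] [0.0003, 0.0016, -0.0001] rows>= 0.1
Faxial 0.64 tip in rail frame [-3.0000e-02  1.1613e+02  3.4600e+00]
```

```bash
cat >> h.py <<'E'
def fax(n=4):
    v=[];h=[]
    F=Ro.from_euler('ZY',[YAW,-11.],degrees=True).as_matrix()
    for i in range(n):
        capture('top');o=arm.observe();R=Ro.from_rotvec(o['eef_rot']).as_matrix()
        v.append(-R[:,2]@o['ft_force']); h.append((F.T@(o['tcp_pos']+R[:,2]*L-M))[2])
    print('t',round(o['t'],2),'F axial',np.round(v,2),'mean push',round(np.mean(v)+1.93,2),'h',np.round(h,2),'vel',np.abs(o['joint_vel']).max().round(3))
E
python3 -c "
from h import *
fax()"
```

```text
t 9.57 F axial [0.48 0.26 1.18 1.39] mean push 2.76 h [3.48 3.4  3.37 3.38] vel 0.002
```

```bash
python3 -m pendant '[0,0,-0.01,0,0,0,0.9, 0.03,0.0012,-0.01,0,0,0,0.9, 0.06,0.0012,-0.01,0,0,0,0.9, 0.075,0.0012,-0.01,0,0,0,0.9, 0.075,0.0012,-0.005,0,0,0,0.9, 0.075,0.0012,-0.002,0,0,0,0.9, 0.075,0.0012,-0.001,0,0,0,0.9, 0.075,0.0012,-0.001,0,0,0,0.9]';  python3 -c "
from h import *
fax();tp(117,0)"
```

```text
t: 10.23
tcp_pos: [453.6, -110.3, 203.2]
eef_rot: [-0.072, 2.947, 0.008]
ft_force: [-0.5, -0.1, -0.8]
grip_width: 0.326
t 10.43 F axial [ 0.84  0.54 -0.29  0.1 ] mean push 2.23 h [3.9  3.97 3.98 3.98] vel 0.004
t 10.43 tcp [ 453.5 -110.3  203.4] F [-0.74  0.41 -0.04] grip 0.319
mm [-60.1  -0.1   4.1] deg [0.  0.1 0. ] ROW [-0.0751, -0.0001, 0.0051] [0.0003, 0.0013, 0.0] rows>= 1.4
Faxial 0.1 tip in rail frame [-59.83 117.12   3.98]
```

```bash
python3 -m pendant '[0,0,-0.01,0,0,0,0.9, -0.03,0,-0.01,0,0,0,0.9, -0.06,0,-0.01,0,-0.003,0,0.9, -0.0751,0,-0.01,0,-0.003,0,0.9, -0.0751,0,-0.005,0,-0.003,0,0.9, -0.0751,0,-0.002,0,-0.003,0,0.9, -0.0751,0,0.001,0,-0.003,0,0.9, -0.0751,0,0.003,0,-0.003,0,0.9]';  python3 -c "
from h import *
fax();tp(117,-2.1,11.3)"
```

```text
t: 11.1
tcp_pos: [512.0, -107.3, 212.6]
eef_rot: [-0.072, 2.942, 0.008]
ft_force: [-0.3, 1.9, 2.1]
grip_width: 0.319
t 11.3 F axial [1.21 0.67 1.44 0.96] mean push 3.0 h [1.65 1.94 2.09 2.14] vel 0.004
t 11.3 tcp [ 512.1 -107.4  212.9] F [-1.37  1.38  0.72] grip 0.32
mm [ 0.  -0.1  4.2] deg [ 0.   0.1 -0. ] ROW [0.0, -0.0002, 0.0053] [0.0004, 0.0014, -0.0002] rows>= 0.1
Faxial 0.96 tip in rail frame [  0.3  117.2    2.13]
```

```bash
python3 -m pendant '[0,0,0.001,0,0,0,0.9, 0,0,0.002,0,0,0,0.9, 0,0,0.003,0,0,0,0.9, 0,0,0.004,0,0,0,0.9, 0,0,0.005,0,0,0,0.9, 0,0,0.006,0,0,0,0.9, 0,0,0.006,0,0,0,0.9, 0,0,0.006,0,0,0,0.9]';  python3 -c "
from h import *
fax();tp(117,0,11.3)"
```

```text
t: 11.97
tcp_pos: [513.4, -107.3, 207.9]
eef_rot: [-0.072, 2.942, 0.008]
ft_force: [-2.0, 0.3, 2.7]
grip_width: 0.322
t 12.17 F axial [4.11 3.38 3.46 4.54] mean push 5.8 h [-3.04 -3.05 -3.07 -3.09] vel 0.002
t 12.17 tcp [ 513.4 -107.3  207.9] F [-2.26  1.24  4.19] grip 0.322
mm [ 0.4 -0.1 -3.1] deg [ 0.   0.1 -0. ] ROW [0.0004, -0.0001, -0.0039] [0.0003, 0.0011, -0.0001] rows>= 0.1
Faxial 4.54 tip in rail frame [  0.59 117.13  -3.09]
```

```bash
for i in 1 2; do python3 -m pendant '[0,0,0,0,0,0,0.9, 0,0,0,0,0,0,0.9, 0,0,0,0,0,0,0.9, 0,0,0,0,0,0,0.9, 0,0,0,0,0,0,0.9, 0,0,0,0,0,0,0.9, 0,0,0,0,0,0,0.9, 0,0,0,0,0,0,0.9]' >/dev/null; done;  python3 - <<'E'
from h import *
fax();tp(0,30,11.3)
E
```

```text
t 13.7 F axial [4.34 4.26 4.28 4.34] mean push 6.23 h [-3.14 -3.12 -3.14 -3.16] vel 0.002
t 13.7 tcp [ 513.4 -107.4  207.8] F [-2.76  1.18  3.88] grip 0.324
mm [   0.3 -117.   -33.2] deg [ 0.   0.1 -0. ] ROW [0.0003, -0.1463, -0.0415] [0.0003, 0.001, -0.0001] rows>= 2.9
Faxial 4.34 tip in rail frame [  0.56 117.13  -3.17]
```

```bash
python3 -m pendant '[0,0,-0.015,0,0,0,0.9, 0,0,-0.03,0,0,0,0.9, 0.0003,-0.04,-0.03,0,0,0,0.9, 0.0003,-0.08,-0.03,0,0,0,0.9, 0.0003,-0.12,-0.03,0,0,0,0.9, 0.0003,-0.1463,-0.03,0,0,0,0.9, 0.0003,-0.1463,-0.025,0,0,0,0.9, 0.0003,-0.1463,-0.022,0,0,0,0.9]';  python3 - <<'E'
from h import *
fax(6);tp(0,4.3,11.3)
E
```

```text
t: 14.37
tcp_pos: [515.3, -225.6, 225.0]
eef_rot: [-0.069, 2.942, 0.008]
ft_force: [0.5, 0.9, -2.2]
grip_width: 0.321
t 14.67 F axial [-3.16 -2.05 -2.08 -1.9  -1.62 -2.64] mean push -0.31 h [13.9  14.18 14.48 14.71 14.82 14.81] vel 0.003
t 14.67 tcp [ 515.6 -223.6  225.4] F [ 0.79  0.15 -2.54] grip 0.319
mm [ 0.3 -0.8 10.5] deg [0.  0.1 0.1] ROW [0.0004, -0.001, 0.0131] [0.0004, 0.0014, 0.0007] rows>= 0.3
Faxial -2.64 tip in rail frame [ 0.62  0.9  14.8 ]
```

```bash
python3 -m pendant '[0,-0.001,0.004,0,0,0,0.9, 0,-0.001,0.008,0,0,0,0.9, 0,-0.001,0.011,0,0,0,0.9, 0,-0.001,0.013,0,0,0,0.9, 0,-0.001,0.015,0,0,0,0.9, 0,-0.001,0.016,0,0,0,0.9, 0,-0.001,0.016,0,0,0,0.9, 0,-0.001,0.016,0,0,0,0.9]';  python3 - <<'E'
from h import *
fax(5);tp(0,-2.5,11.3)
E
```

```text
t: 15.33
tcp_pos: [518.0, -225.0, 212.7]
eef_rot: [-0.072, 2.942, 0.008]
ft_force: [-1.5, 1.1, 2.0]
grip_width: 0.321
t 15.58 F axial [1.16 1.   0.88 2.1  1.42] mean push 3.24 h [1.83 1.78 1.79 1.74 1.74] vel 0.001
t 15.58 tcp [ 518.  -225.1  212.6] F [-0.75  1.59  1.31] grip 0.318
mm [0.1 0.7 4.2] deg [ 0.   0.1 -0. ] ROW [0.0002, 0.0009, 0.0053] [0.0004, 0.0012, -0.0001] rows>= 0.1
Faxial 1.42 tip in rail frame [ 0.39 -0.64  1.74]
```

```bash
python3 -m pendant '[0,0,0.001,0,0,0,0.9, 0,0,0.002,0,0,0,0.9, 0,0,0.003,0,0,0,0.9, 0,0,0.004,0,0,0,0.9, 0,0,0.005,0,0,0,0.9, 0,0,0.0052,0,0,0,0.9, 0,0,0.0052,0,0,0,0.9, 0,0,0.0052,0,0,0,0.9]';  python3 -c "
from h import *
fax()"
for i in 1 2; do python3 -m pendant '[0,0,0,0,0,0,0.9, 0,0,0,0,0,0,0.9, 0,0,0,0,0,0,0.9, 0,0,0,0,0,0,0.9, 0,0,0,0,0,0,0.9, 0,0,0,0,0,0,0.9, 0,0,0,0,0,0,0.9, 0,0,0,0,0,0,0.9]' >/dev/null; done;  python3 - <<'E'
from h import *
fax();tp(-117,30,11.3)
E
```

```text
t: 16.25
tcp_pos: [518.9, -225.0, 208.5]
eef_rot: [-0.072, 2.942, 0.008]
ft_force: [-1.8, 1.5, 2.7]
grip_width: 0.324
t 16.45 F axial [3.14 3.71 3.97 4.32] mean push 5.71 h [-2.46 -2.47 -2.48 -2.5 ] vel 0.001
t 17.98 F axial [4.65 3.61 3.76 3.24] mean push 5.75 h [-2.59 -2.58 -2.53 -2.58] vel 0.001
t 17.98 tcp [ 518.8 -225.   208.3] F [-0.9   3.18  3.16] grip 0.318
mm [   0.  -116.2  -32.7] deg [ 0.   0.1 -0. ] ROW [0.0, -0.1453, -0.0408] [0.0004, 0.001, -0.0001] rows>= 2.9
Faxial 3.24 tip in rail frame [ 0.29 -0.68 -2.58]
```

```bash
python3 -m pendant '[0,0,-0.015,0,0,0,0.9, 0,0,-0.03,0,0,0,0.9, 0,-0.04,-0.03,0,0,0,0.9, 0,-0.08,-0.03,0,0,0,0.9, 0,-0.12,-0.03,0,0,0,0.9, 0,-0.1453,-0.03,0,0,0,0.9, 0,-0.1453,-0.025,0,0,0,0.9, 0,-0.1453,-0.021,0,0,0,0.9]';  python3 - <<'E'
from h import *
fax(4);tp(-117,1.8,11.3)
E
```

```text
t: 18.65
tcp_pos: [520.9, -342.6, 224.7]
eef_rot: [-0.069, 2.943, 0.008]
ft_force: [-0.6, 0.1, -2.7]
grip_width: 0.32
t 18.85 F axial [-2.26 -2.2  -2.08 -2.  ] mean push -0.21 h [13.42 13.79 14.21 14.53] vel 0.007
t 18.85 tcp [ 521.2 -340.5  225.1] F [ 0.52 -0.15 -1.94] grip 0.32
mm [ 0.2 -0.8 12.7] deg [0.  0.1 0. ] ROW [0.0002, -0.001, 0.0159] [0.0004, 0.0011, 0.0005] rows>= 0.3
Faxial -2.0 tip in rail frame [   0.41 -116.14   14.52]
```

```bash
python3 -m pendant '[0,-0.001,0.004,0,0,0,0.9, 0,-0.001,0.008,0,0,0,0.9, 0,-0.001,0.011,0,0,0,0.9, 0,-0.001,0.013,0,0,0,0.9, 0,-0.001,0.015,0,0,0,0.9, 0,-0.001,0.0158,0,0,0,0.9, 0,-0.001,0.0158,0,0,0,0.9, 0,-0.001,0.0158,0,0,0,0.9]';  python3 - <<'E'
from h import *
fax(5);tp(-117,-2.6,11.3)
E
```

```text
t: 19.52
tcp_pos: [523.7, -341.8, 212.6]
eef_rot: [-0.072, 2.942, 0.008]
ft_force: [-1.0, 2.2, 0.1]
grip_width: 0.317
t 19.77 F axial [0.85 2.1  1.82 0.7  1.91] mean push 3.41 h [1.8  1.78 1.76 1.69 1.64] vel 0.002
t 19.77 tcp [ 523.8 -342.   212.5] F [-0.83  1.41  1.8 ] grip 0.318
mm [0.2 0.8 4.2] deg [ 0.   0.1 -0. ] ROW [0.0002, 0.0011, 0.0053] [0.0003, 0.0012, -0.0001] rows>= 0.1
Faxial 1.91 tip in rail frame [   0.41 -117.79    1.64]
```

```bash
python3 -m pendant '[0,0,0.001,0,0,0,0.9, 0,0,0.002,0,0,0,0.9, 0,0,0.003,0,0,0,0.9, 0,0,0.004,0,0,0,0.9, 0,0,0.0048,0,0,0,0.9, 0,0,0.005,0,0,0,0.9, 0,0,0.005,0,0,0,0.9, 0,0,0.005,0,0,0,0.9]';  python3 -c "
from h import *
fax()"
for i in 1 2; do python3 -m pendant '[0,0,0,0,0,0,0.9, 0,0,0,0,0,0,0.9, 0,0,0,0,0,0,0.9, 0,0,0,0,0,0,0.9, 0,0,0,0,0,0,0.9, 0,0,0,0,0,0,0.9, 0,0,0,0,0,0,0.9, 0,0,0,0,0,0,0.9]' >/dev/null; done;  python3 - <<'E'
from h import *
fax()
s=capture('scene');cv2.imwrite('pics/r1.png',cv2.resize(s[90:230,250:410],None,fx=4,fy=4,interpolation=cv2.INTER_CUBIC))
plan([494,188,325],Rtool(10))
E
```

```text
t: 20.43
tcp_pos: [524.6, -342.0, 208.6]
eef_rot: [-0.072, 2.942, 0.008]
ft_force: [-0.9, 1.3, 3.1]
grip_width: 0.321
t 20.63 F axial [2.75 3.21 3.1  3.49] mean push 5.07 h [-2.34 -2.35 -2.36 -2.38] vel 0.002
t 22.17 F axial [3.56 3.87 3.84 3.97] mean push 5.74 h [-2.48 -2.46 -2.49 -2.47] vel 0.001
t 22.22 tcp [ 524.5 -341.9  208.4] F [-1.85 -0.02  3.15] grip 0.32
mm [ -18.5  530.9 -114.9] deg [-0.7 11.4 -7.2] ROW [-0.0231, 0.6636, -0.1436] [-0.0076, 0.1264, -0.0798] rows>= 13.0
```

View pics/r1.png

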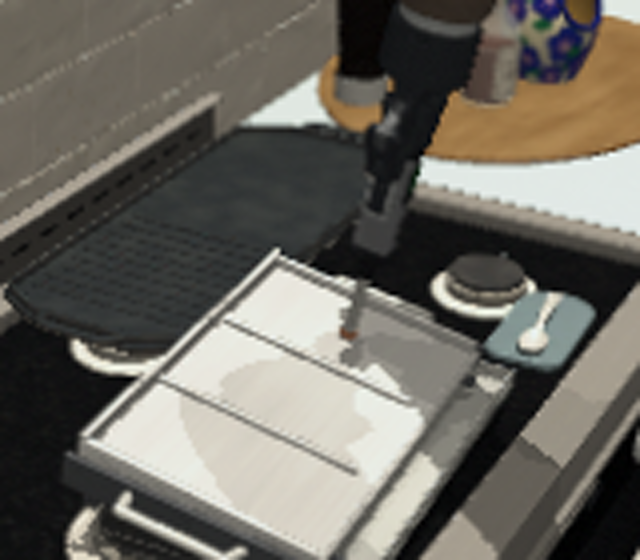

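The tip is at (348,335) in the crop, and the right panel's centre is about (355,336), so it was pressed in the middle. Now back to the dock.

```bash
python3 -m pendant '[0,0,-0.03,0,0,0,0.9, 0,0,-0.07,0,0,0,0.9, 0,0.04,-0.1,0,0.02,-0.02,0.9, -0.005,0.09,-0.12,0,0.04,-0.04,0.9, -0.01,0.14,-0.1436,0,0.07,-0.06,0.9, -0.0231,0.19,-0.1436,-0.0076,0.1,-0.0798,0.9, -0.0231,0.24,-0.1436,-0.0076,0.1264,-0.0798,0.9, -0.0231,0.29,-0.1436,-0.0076,0.1264,-0.0798,0.9]';  python3 - <<'E'
from h import *
plan([493.5,188.3,325],Rtool(10))
E
```

```text
t: 22.88
tcp_pos: [509.3, -109.1, 323.3]
eef_rot: [0.274, -3.125, -0.0]
ft_force: [2.1, -0.8, -2.2]
grip_width: 0.322
t 22.88 tcp [ 509.3 -109.1  323.3] F [ 2.05 -0.82 -2.22] grip 0.322
mm [-36.1 295.6  -1.7] deg [ 0.  -0.3  0. ] ROW [-0.0452, 0.3695, -0.0022] [0.0003, -0.0029, 0.0001] rows>= 7.1
```

```bash
python3 -m pendant '[-0.006,0.05,-0.0022,0,0,0,0.9, -0.012,0.1,-0.0022,0,0,0,0.9, -0.018,0.15,-0.0022,0,0,0,0.9, -0.024,0.2,-0.0022,0,0,0,0.9, -0.03,0.25,-0.0022,0,0,0,0.9, -0.036,0.3,-0.0022,0,0,0,0.9, -0.042,0.34,-0.0022,0,0,0,0.9, -0.0452,0.3695,-0.0022,0,0,0,0.9]';  python3 - <<'E'
from h import *
for i in range(6): s=capture('scene')
o=arm.observe();R=Ro.from_rotvec(o['eef_rot']).as_matrix();p=o['tcp_pos']
for n in ('probe','probe_tip','dock_fork'): print(n,[(np.round(x['uv'],1).tolist(),round(x['conf'],2)) for x in nets.landmark_of(n,'scene')[:2]])
print([(d,proj('scene',p+R[:,2]*d).round(1)) for d in(42,137)])
print(proj('scene',[493.3,188.3,120]), 'orig collar uv 265.1,254 / fork 264-265,253.2')
plan([493.3,188.3,186],Rtool(10))
E
```

```text
t: 23.55
tcp_pos: [492.4, 189.4, 325.6]
eef_rot: [0.276, -3.128, 0.0]
ft_force: [-0.1, -0.7, -3.0]
grip_width: 0.321
probe [([266.9, 198.5], 0.72)]
probe_tip [([263.4, 234.0], 0.41)]
dock_fork [([265.2, 253.8], 0.63), ([323.7, 188.2], 0.56)]
[(42, array([[263.2, 198.1]])), (137, array([[264.7, 230.7]]))]
[[265.04772465 252.76615132]] orig collar uv 265.1,254 / fork 264-265,253.2
t 24.0 tcp [493.1 185.7 326.7] F [-0.53  1.2  -3.1 ] grip 0.323
mm [ -0.6   2.5 140.7] deg [-0.   0.  -0.1] ROW [-0.0008, 0.0031, 0.1759] [-0.0001, 0.0002, -0.0009] rows>= 3.4
```

```bash
python3 -m pendant '[-0.0005,0.0031,0.02,0,0,0,0.9, -0.0005,0.0031,0.04,0,0,0,0.9, -0.0005,0.0031,0.055,0,0,0,0.9, -0.0005,0.0031,0.062,0,0,0,0.9, -0.0005,0.0031,0.062,0,0,0,0.9, -0.0005,0.0031,0.062,0,0,0,0.9, -0.0005,0.0031,0.062,0,0,0,0.9, -0.0005,0.0031,0.062,0,0,0,0.9]';  python3 - <<'E'
from h import *
for i in range(3): s=capture('scene')
plan([493.3,188.3,186],Rtool(10))
cv2.imwrite('pics/d1.png',cv2.resize(s[170:290,225:325],None,fx=5,fy=5,interpolation=cv2.INTER_CUBIC))
E
```

```text
t: 24.67
tcp_pos: [493.1, 189.2, 277.9]
eef_rot: [-0.273, 3.128, 0.001]
ft_force: [0.1, -0.4, -1.9]
grip_width: 0.319
t 24.82 tcp [493.  189.3 277.5] F [-0.67 -0.26 -2.19] grip 0.321
mm [-0.  -1.  91.5] deg [0. 0. 0.] ROW [-0.0, -0.0013, 0.1144] [0.0001, 0.0005, 0.0] rows>= 2.2
```

View pics/d1.png

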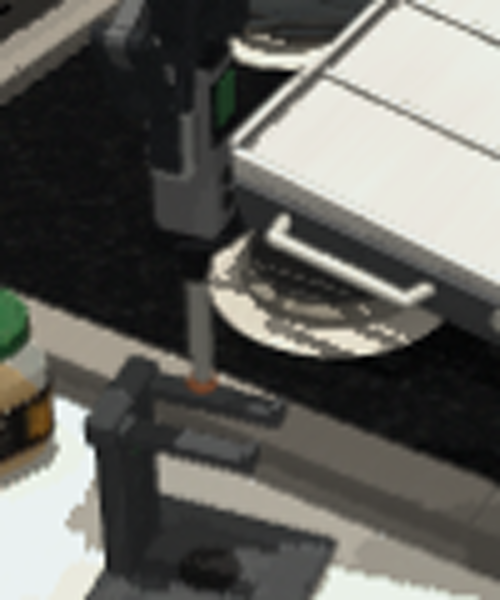

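The tip at (202,385) hangs over the fork opening. Lowering into it, in steps.

```bash
python3 -m pendant '[0,-0.0013,0,0,0,0,0.9, 0,-0.0013,0.02,0,0,0,0.9, 0,-0.0013,0.04,0,0,0,0.9, 0,-0.0013,0.06,0,0,0,0.9, 0,-0.0013,0.08,0,0,0,0.9, 0,-0.0013,0.1,0,0,0,0.9, 0,-0.0013,0.11,0,0,0,0.9, 0,-0.0013,0.1144,0,0,0,0.9]';  python3 - <<'E'
from h import *
for i in range(2): s=capture('scene')
plan([493.3,188.3,162],Rtool(10))
E
```

```text
t: 25.48
tcp_pos: [492.6, 188.0, 184.2]
eef_rot: [0.274, -3.128, 0.001]
ft_force: [0.7, 0.3, -2.4]
grip_width: 0.318
t 25.58 tcp [492.9 188.1 185.4] F [-0.14  0.08 -1.2 ] grip 0.325
mm [-0.4  0.1 23.4] deg [-0. -0.  0.] ROW [-0.0005, 0.0001, 0.0293] [-0.0001, -0.0002, 0.0001] rows>= 0.6
```

```bash
python3 -m pendant '[0,0,0.006,0,0,0,0.9, 0,0,0.012,0,0,0,0.9, 0,0,0.018,0,0,0,0.9, 0,0,0.023,0,0,0,0.9, 0,0,0.026,0,0,0,0.9, 0,0,0.028,0,0,0,0.9, 0,0,0.028,0,0,0,0.9, 0,0,0.028,0,0,0,0.9]';  python3 - <<'E'
from h import *
for i in range(3):
    s=capture('scene'); print(arm.observe()['ft_force'].round(1))
plan([493.3,188.3,162],Rtool(10))
E
```

```text
t: 26.25
tcp_pos: [493.1, 188.2, 163.1]
eef_rot: [-0.274, 3.129, -0.0]
ft_force: [0.1, -0.0, -2.3]
grip_width: 0.32
[ 0.1  0.2 -2. ]
[ 0.6  0.1 -2.8]
[ 0.8  0.1 -2.6]
t 26.4 tcp [493.2 188.2 163.3] F [ 0.84  0.11 -2.62] grip 0.32
mm [-0.1  0.1  1.3] deg [0. 0. 0.] ROW [-0.0002, 0.0001, 0.0017] [0.0, 0.0003, 0.0] rows>= 0.0
```

Not seated yet, since the full weight is still carried. Going down in 1 mm steps.

```bash
python3 -m pendant '[0,0,0.0005,0,0,0,0.9, 0,0,0.001,0,0,0,0.9, 0,0,0.0015,0,0,0,0.9, 0,0,0.002,0,0,0,0.9, 0,0,0.002,0,0,0,0.9, 0,0,0.002,0,0,0,0.9, 0,0,0.002,0,0,0,0.9, 0,0,0.002,0,0,0,0.9]';  python3 - <<'E'
from h import *
for i in range(3):
    s=capture('scene'); print(arm.observe()['ft_force'].round(1))
plan([493.3,188.3,162],Rtool(10))
cv2.imwrite('pics/d2.png',cv2.resize(s[170:290,225:325],None,fx=5,fy=5,interpolation=cv2.INTER_CUBIC))
E
```

```text
t: 27.07
tcp_pos: [493.1, 188.2, 161.8]
eef_rot: [-0.274, 3.129, 0.0]
ft_force: [-1.0, -1.4, 3.7]
grip_width: 0.318
[-2.1 -1.2  3.7]
[-1.3 -1.8  4.5]
[-1.7 -1.5  5.3]
t 27.22 tcp [493.1 188.2 161.8] F [-1.7  -1.49  5.26] grip 0.321
mm [-0.2  0.1 -0.2] deg [0. 0. 0.] ROW [-0.0002, 0.0001, -0.0002] [0.0, 0.0004, 0.0] rows>= 0.0
```

View pics/d2.png

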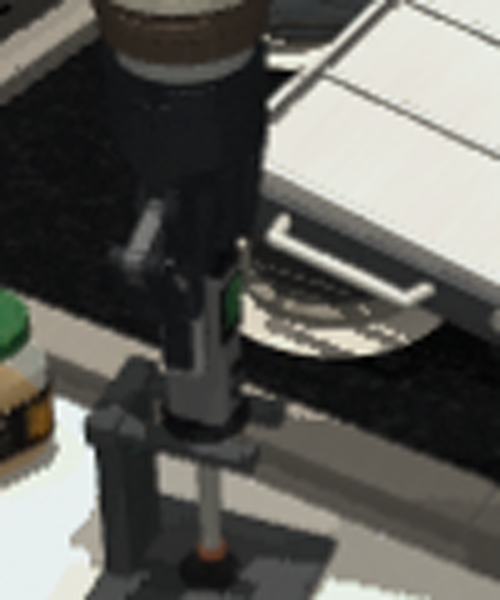

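It's seated: the collar rests on the prongs at (205,425) and there is about 7 N of support. Opening slowly, then retreating upward.

```bash
python3 -m pendant '[0,0,0,0,0,0,0.66, 0,0,0,0,0,0,0.6, 0,0,0,0,0,0,0.5, 0,0,0,0,0,0,0.35, 0,0,0,0,0,0,0.2, 0,0,0,0,0,0,0.1, 0,0,0,0,0,0,0, 0,0,0,0,0,0,0]' 20; python3 -m pendant '[0,0,0,0,0,0,0, 0,0,-0.02,0,0,0,0, 0,0,-0.06,0,0,0,0, 0,0,-0.1,0,0,0,0, 0,0,-0.15,0,0,0,0, 0,0,-0.2,0,0,0,0, 0,0,-0.2,0,0,0,0, 0,0,-0.2,0,0,0,0]'; python3 -m pendant '[0.02,-0.05,0,0,0,0,0, 0.05,-0.1,0,0,0,0,0, 0.08,-0.15,0,0,0,0,0, 0.1,-0.2,0,0,0,0,0, 0.1,-0.25,0,0,0,0,0, 0.1,-0.25,0,0,0,0,0, 0.1,-0.25,0,0,0,0,0, 0.1,-0.25,0,0,0,0,0]'
python3 - <<'E'
from h import *
s=capture('scene');t=capture('top')
for n in ('probe','probe_tip','probe_handle','dock_fork','honey_jar','spice_jar','mug'): print(n,[[(np.round(x['uv'],1).tolist(),round(x['conf'],2)) for x in nets.landmark_of(n,c)[:1]] for c in ('scene','top')])
c=lambda i,u,v:cv2.resize(i[v:v+120,u:u+80],None,fx=5,fy=5,interpolation=cv2.INTER_CUBIC)
cv2.imwrite('pics/f.png',np.hstack([c(s,230,190),c(t,180,160)])); print(arm.observe()['joint_vel'].round(3))
E
```

```text
t: 27.88
tcp_pos: [493.1, 188.2, 161.5]
eef_rot: [-0.274, 3.13, 0.0]
ft_force: [0.4, -0.4, 0.1]
grip_width: 1.0
t: 28.55
tcp_pos: [493.8, 188.5, 324.1]
eef_rot: [-0.273, 3.125, 0.002]
ft_force: [0.3, -0.6, -0.5]
grip_width: 1.001
t: 29.22
tcp_pos: [448.8, -22.9, 320.4]
eef_rot: [0.271, -3.128, -0.001]
ft_force: [-0.5, -0.1, 0.4]
grip_width: 0.999
probe [[([265.4, 253.8], 0.6)], [([217.3, 235.7], 0.78)]]
probe_tip [[([265.2, 279.9], 0.48)], [([214.3, 233.4], 0.62)]]
probe_handle [[([262.3, 230.9], 0.67)], [([214.7, 232.8], 0.78)]]
dock_fork [[([262.0, 253.4], 0.93)], [([215.9, 235.2], 0.97)]]
honey_jar [[([223.4, 262.6], 0.87)], [([232.2, 181.3], 0.95)]]
spice_jar [[([197.1, 282.2], 0.89)], [([374.9, 215.6], 0.26)]]
mug [[([159.7, 311.7], 0.87)], [([413.0, 211.9], 0.66)]]
[-0.001  0.001  0.003 -0.    -0.001 -0.001]
```

View pics/f.png

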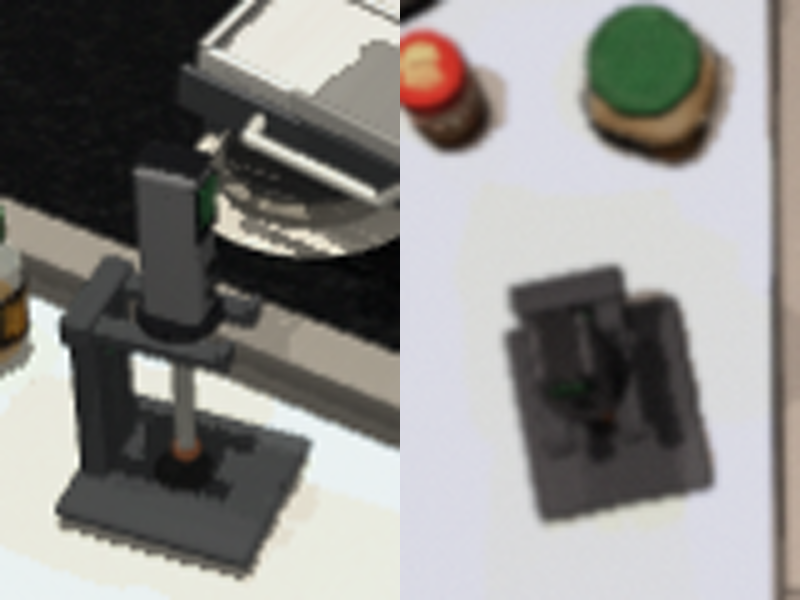

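The thermometer hangs upright in the fork, with its collar at (178,325) in the crop, and the jars are where they were. Handing in.

```bash
python3 -c "
from h import *
print(ticket.close_job())"
```

```text
the job is handed in; nothing more can be done
None
```

I read all three panels in order (left, middle, right), hung the thermometer back in the dock fork and handed in the job at about 29 s. No verdict was reported.

- **Slope:** I felt for the plate with two light touches on the left panel, about 60 mm apart and well under reading pressure. They put it at about 11.3° (good to about half a degree), and I held the thermometer square to that.
- **Presses:** Each was held still for more than 1.3 s. The foot position itself isn't reported, so the depths come from the push force and the height below first contact:

| Panel | Push (N) | Depth from force (mm) | Depth from height (mm) |
|---|---|---|---|
| Left | 5.8–6.2 | 7.6–8.4 | 7.4 |
| Middle | 5.7 | 7.4 | 6.9 |
| Right | 5.1–5.7 | 6.1–7.5 | 6.8 |

- **Disagreement:** The two depth estimates differ by up to 1 mm on the left panel. All are within the 4.5–9.5 mm window and short of the stop.
- **Last look:** The thermometer stood upright with its collar on the prongs, and the arm was open, clear and still. The two jars showed no movement in the last picture.
- **Failed checks:** In the top view the network lost the spice jar and the mug, reporting both on the griddle instead. The spice jar was plainly in place in that picture, but the mug was outside my crop. I relied on the scene camera for it, where it was within a pixel of its first position.

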